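# Clamp down the lid of a filter cell with its lever bolt

## Task

Of the two bench clamps, find the one that holds a round metal filter cell. Screw its lever bolt clockwise by the upright lever until it is snug, and only then fold the lever fully down so that it lies flat along the clamp bar, over the cell. Leave the lever of the empty clamp as it stands, and let go.

Things in the scene. Friction and masses are not known exactly. Their poses are not given: they have to be found in the camera images.
- clamp_bolt (a joint): Turn of the lever bolt of the clamp holding the cell, rad, growing clockwise seen from above. Starts at 0 to 0.45; hard stop, snug, at 1.35. Vertical axis, 0.1 N m of friction, stays where left; the head sinks 1.1 mm per rad. Snug, the lever's folding direction (x of lever_grip) points along the bar, over the cell. Round head 31 mm wide with a fork for the lever, top 99 mm above table.
- clamp_lever (a joint): Angle of that bolt's flat aluminium lever, rad: 0 upright (start 0 to 0.08), 1.57 folded down level; hard stops at -0.03 and 1.57. Its pin is level, on the bolt axis, 91 mm above the table (89.5 when snug). Stiff by 0.2 N m (2 to 4 N at the blade), stays where left. Folded, its upper face is 95 mm above the table, 5 mm over the bar.
- lever_grip (a point): Mid-blade point of that lever, 60 mm from the pin. z runs along the lever away from the pin (up when upright), y parallel to the pin, x square to the broad face, to the side it folds towards; a dark stop block on the bolt head is behind it (-x). Lever ends 80 mm from the pin (171 mm above table); the blade, from 30 mm out, is 22 mm wide (y), 10 mm thick (x); 13 mm wide stem below.
- spare_grip (a point): Same point and axes on the upright lever of the second, equal but empty clamp (black pad, no cell); leave it within 15 mm. Each clamp: fixed grey base 110 x 200 x 12 mm; steel bar 28 mm wide, top face 80 mm above table, from the bolt to a square hinge post 155 mm away. In the other clamp, under the bar, the round cell: 88 mm wide, lid 96 mm.

How it is judged:
On the way, in this order (a step that is already met when the one before it is completed fails the run):
1. the bolt of the clamp with the cell is screwed in snug while its lever still stands up (value of joint clamp_bolt above 1.2 rad and value of joint clamp_lever below 0.6 rad), for 0.2 s.
2. the lever is folded down along the bar (value of joint clamp_lever above 1.4 rad), for 0.2 s.
At the end, for the whole second after the job is handed in: The bolt of the clamp with the cell is snug (above 1.2 of 1.35 rad), its lever is folded down (above 1.40 of 1.57 rad), and the lever of the empty clamp is within 15 mm of where it was (value of joint clamp_bolt above 1.2 rad and value of joint clamp_lever above 1.4 rad and distance of spare_grip from where it was at the start of the episode below 0.015 m); the robot touches nothing.
It fails at once if the lever of the empty clamp is moved by more than 15 mm (distance of spare_grip from where it was at the start of the episode above 0.015 m).
It also fails if it takes over 40 s, if anything falls off the work surface, if the arm or the gripper's body presses on something with over 40 N, if the wrist force passes 120 N, or if a joint passes its speed limit or range.

## Robot

A 6-joint arm with a two-finger parallel gripper is mounted at the origin on the work surface. World frame = base frame: x ahead of the robot, y to its left, z up, the work surface at z = 0. Lengths are in m, angles in rad, forces in N, time in s.
With the tool pointing down it reaches from about 0.25 to 0.775 m from the base axis. Payload 4 kg.
Tool frame: the origin (TCP) lies at the very end of the fingers, on their centre line; the grasp point (between the pads) lies 19 mm behind it (robot.tcp_to_grasp is the distance from the TCP to the grasp point, in m); z points along the fingers, y is the line along which they close (so a half turn about z gives the same grasp; the last joint's range is limited). The gripper opens to 94 mm and grips with 3 to 60 N. Pads are 16 mm wide; open, the fingers measure 119 mm over their backs; the gripper's body (75 mm by 177 mm) begins 78 mm behind the grasp point.
Start: joints at [1.11, 0.087, 1.371, -0, 1.684, -0.103], TCP at [0.193, 0.515, 0.206] pointing down, gripper open.
Joint ranges: [-3.1, 3.1], [-0.76, 2.03], [0.27, 2.55], [-1.08, 4.22], [0.17, 2.65], [-2.57, 2.57]. Speed limits (rad/s): [2.79, 2.79, 3.14, 3.14, 3.14, 3.14].

## Interface

Orientations are given as [roll, pitch, yaw] about the fixed x, y, z axes, in that order (R = Rz(yaw) Ry(pitch) Rx(roll)).
In Python, from bench import robot, vision, sensors gives the robot as it stands (robot), with the cameras (vision) and the readings (sensors).
- The arm moves only by the shell command python3 nudge.py, which reads ROWS from standard input. ROWS is one flat JSON list of numbers that holds 1 to 20 rows one after another, with no inner brackets; each row has 5 numbers: the finger opening in m, then dx, dy, dz in normalised numbers (1 is 1 m), then a turn about the tool's z in fractions of the full range, 1 being 90 degrees; each row shifts and turns the commanded pose from where the row before left it, along the tool's axes as they then stand; what a row does not reach is not made up. A row lasts 1/12 s, in which the tool goes at most 0.0417 m and 0.125 rad, less where a joint would pass 70% of its speed; a pose out of reach is approached as far as the arm can. The fingers move at their own pace and stop on an object; the grip force is fixed at half the most. Time passes only in rows, so rows that do not move let the fingers close. It prints the time, the measured TCP pose, the force, the opening and the grip force at its end. No shift or turn number may pass 1 either way. Input that does not fit is refused with a message, and nothing moves.
- sensors.get_obs(): the state, without advancing time (a new reading comes with each control period).
- vision.snapshot(name): name is "scene" or "side" or "wrist"; returns a dict with "color" (480x640x3 uint8, blue, green, red), "fx", "fy", "cx", "cy" (pixels), "extrinsics" (4x4, takes a point from world to camera coordinates). Camera axes: x right, y down, z forward; pixel columns grow to the right and rows downward; lengths in m; the calibration is good to about 2 mm. The wrist camera is an equidistant fisheye: a pixel r from the principal point sees the ray r / f radians off the axis. A picture is of the moment at which its call begins. There is no depth.
- robot.close_job(): hands the job in; it is judged then, once.
The state is a dict: "time": time; "joint_positions": joint angles; "qvel": joint speeds; "joint_torque": joint torques, N m; "tool_pos": TCP position; "ee_rot": TCP orientation; "wrist_force": force on the tool from outside, world axes, zero at the start; "wrist_torque": the same for the moment, N m; "width": finger opening in m; "finger_force": force on a finger pad.
Only numpy, scipy, OpenCV 4.12 (cv2) and the standard library are available. Lean on these libraries where they do the work, as an engineer would, in place of code of your own. Each camera call takes 0.05 s, during which the arm holds its last target. There are 200 camera calls.

## Working session

There is one attempt and no reset: what is moved stays moved. The work goes in short steps, Python scripts to look and compute and a shell command to move; the robot and the scene stay as the last step left them, time stands still between calls to the robot, and variables do not carry over. Pictures are saved under pics/ and viewed, at most 10 in all, crops included, and the job is handed in when it is done.

```bash
ls; mkdir -p pics
python3 - <<'E'
from bench import robot, vision, sensors
import cv2,numpy as np
for n in ("scene","side"):
    s=vision.snapshot(n); cv2.imwrite(f"pics/{n}0.png",s["color"]); print(n,s["fx"],s["fy"],s["cx"],s["cy"],np.round(s["extrinsics"],4).tolist())
o=sensors.get_obs(); print(o)
E
```

```text
bench.py
nudge.py
pics
scene 569.3718705685867 569.3718705685867 325.9145231079044 229.53796443836546 [[0.7138, 0.7004, 0.0026, -0.4432], [0.5854, -0.5945, -0.5513, -0.2079], [-0.3846, 0.395, -0.8343, 1.0321], [0.0, 0.0, 0.0, 1.0]]
side 525.8999450625562 525.8999450625562 319.6663788346937 240.440708670703 [[0.8143, -0.5805, -0.0015, -0.4003], [-0.4287, -0.5996, -0.6757, 0.3845], [0.3913, 0.5509, -0.7371, 0.5657], [0.0, 0.0, 0.0, 1.0]]
{'time': 0.1, 'joint_positions': array([ 1.10989441e+00,  8.78955881e-02,  1.37204625e+00,  7.24598198e-06,
        1.68361990e+00, -1.03136103e-01]), 'qvel': array([ 0.00013434,  0.00033146, -0.00299487,  0.00073867,  0.00096761,
       -0.00095955]), 'joint_torque': array([ 2.27814497e-03, -3.41253448e+01, -3.03302228e+01,  7.19114137e-02,
        3.03712464e-02, -1.19185588e-04]), 'tool_pos': array([0.19240588, 0.51473423, 0.20444216]), 'ee_rot': array([-3.13963478e+00, -2.09886549e-04,  2.78382744e+00]), 'wrist_force': array([-0.04325578, -0.6048314 ,  0.15814342]), 'wrist_torque': array([0.04613383, 0.01858638, 0.02181509]), 'finger_force': 0.0, 'width': 0.09393248634896789}
```

View pics/scene0.png

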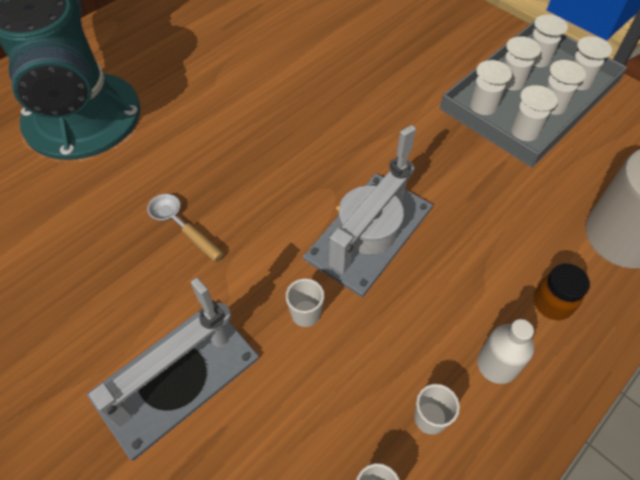

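View pics/side0.png

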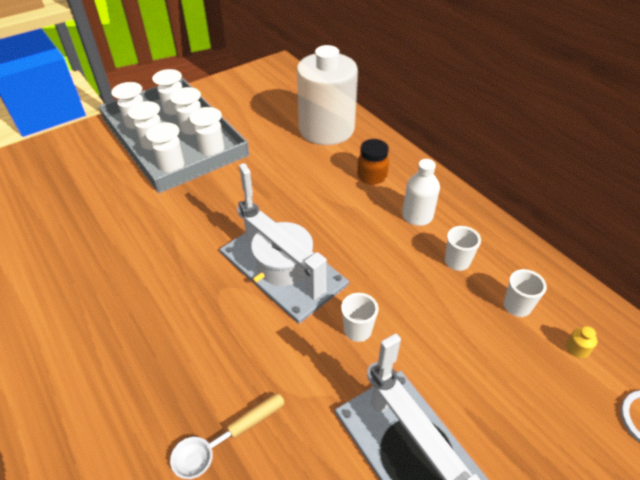

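The scene view shows the cell clamp with its bolt near (400,170) and lever top near (407,130). In the side view the bolt is at (248,210) and the lever top at (245,170). The empty clamp is the nearer one. I'll enlarge both crops.

Run:
```python
import cv2,numpy as np
a=cv2.imread("pics/scene0.png")[115:215,340:440]; b=cv2.imread("pics/side0.png")[155:255,215:315]
f=lambda i:cv2.resize(i,(400,400),interpolation=cv2.INTER_CUBIC)
cv2.imwrite("pics/c0.png",np.hstack([f(a),f(b)]))
```

```text
(no output)
```

View pics/c0.png

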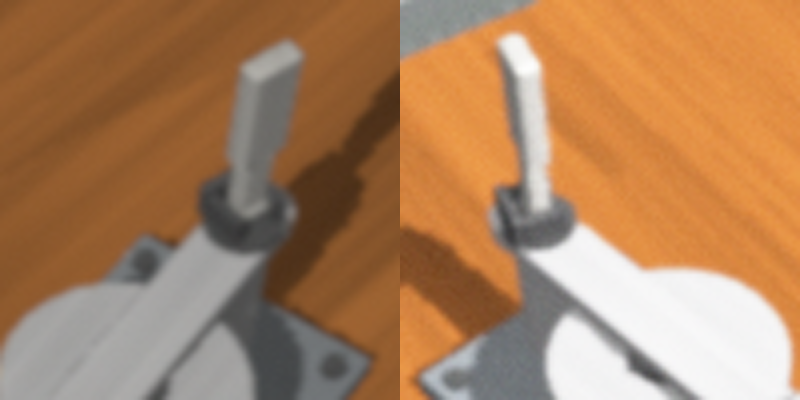

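```bash
cat > h.py <<'E'
import numpy as np
K={"scene":(569.372,325.9145,229.538,np.array([[0.7138,0.7004,0.0026,-0.4432],[0.5854,-0.5945,-0.5513,-0.2079],[-0.3846,0.395,-0.8343,1.0321]])),
"side":(525.9,319.666,240.441,np.array([[0.8143,-0.5805,-0.0015,-0.4003],[-0.4287,-0.5996,-0.6757,0.3845],[0.3913,0.5509,-0.7371,0.5657]]))}
def ray(c,u,v):
    f,cx,cy,E=K[c]; R,t=E[:,:3],E[:,3]
    d=R.T@np.array([(u-cx)/f,(v-cy)/f,1]); return -R.T@t,d/np.linalg.norm(d)
def plane(c,u,v,z):
    o,d=ray(c,u,v); return o+d*(z-o[2])/d[2]
def tri(p,q):
    A=np.zeros((3,3));b=np.zeros(3)
    for c,u in (("scene",p),("side",q)):
        o,d=ray(c,*u);M=np.eye(3)-np.outer(d,d);A+=M;b+=M@o
    return np.linalg.solve(A,b)
E
python3 - <<'E'
from h import *
np.set_printoptions(precision=4,suppress=True)
S=lambda x,y:(340+x/4-.4,115+y/4-.4); D=lambda x,y:(215+(x-400)/4-.4,155+y/4-.4)
print("top",tri(S(273,59),D(520,53)),plane("scene",*S(273,59),.171),plane("side",*D(520,53),.171))
print("head",tri(S(248,212),D(535,215)),plane("scene",*S(248,212),.099),plane("side",*D(535,215),.099))
print("post",tri((345,237),(314,262)))
for q in [(242,68),(265,77),(302,52),(286,40)]: print("corner",plane("scene",*S(*q),.171))
for q in [(498,38),(512,70),(541,68),(522,35)]: print("corner side",plane("side",*D(*q),.171))
# bar edges on z=.08 
for q in [(205,235),(62,400),(258,255),(128,400)]: print("bar scene",plane("scene",*S(*q),.08))
for q in [(525,252),(690,400),(585,222),(750,365)]: print("bar side",plane("side",*D(*q),.08))
E
```

```text
top [0.5327 0.2507 0.1691] [0.5338 0.2489 0.171 ] [0.5318 0.2489 0.171 ]
head [0.5313 0.2543 0.0828] [0.5388 0.2424 0.099 ] [0.5242 0.2393 0.099 ]
post [0.5548 0.1044 0.0784]
corner [0.529  0.2383 0.171 ]
corner [0.5373 0.2406 0.171 ]
corner [0.5389 0.2585 0.171 ]
corner [0.5313 0.259  0.171 ]
corner side [0.5295 0.2614 0.171 ]
corner side [0.5245 0.2422 0.171 ]
corner side [0.5338 0.2369 0.171 ]
corner side [0.5377 0.2577 0.171 ]
bar scene [0.5259 0.236  0.08  ]
bar scene [0.5391 0.1428 0.08  ]
bar scene [0.5463 0.2427 0.08  ]
bar scene [0.5559 0.1594 0.08  ]
bar side [0.5185 0.2413 0.08  ]
bar side [0.5294 0.1371 0.08  ]
bar side [0.547  0.2421 0.08  ]
bar side [0.5577 0.1386 0.08  ]
```

The cell clamp's bolt axis is at about (0.532, 0.250), its bar points along about (0.115, -0.993), and the lever's x yaw is about -0.17. I'll move above it and align.

Units first: turns go in shares of 90 degrees. So 0.115 rad is 0.0732.

```bash
echo '[0.094,-0.034,-0.0107,0,0,0.094,-0.034,-0.0107,0,0,0.094,-0.034,-0.0107,0,0,0.094,-0.034,-0.0107,0,0,0.094,-0.034,-0.0107,0,0,0.094,-0.034,-0.0107,0,0,0.094,-0.034,-0.0107,0,0,0.094,-0.034,-0.0107,0,0,0.094,-0.034,-0.0107,0,0,0.094,-0.034,-0.0107,0,0,0.094,-0.034,-0.0107,0,0,0.094,-0.034,-0.0107,0,0,0.094,0,0,0,0]' | python3 nudge.py && echo '[0.094,0,0,0,0.0732,0.094,0,0,0,0.0732,0.094,0,0,0,0.0732,0.094,0,0,0,0.0732,0.094,0,0,0,0.0732,0.094,0,0,0,0.0732,0.094,0,0,0,0.0732,0.094,0,0,0,0.0732,0.094,0,0,0,0.0732,0.094,0,0,0,0.0732,0.094,0,0,0,0.0732,0.094,0,0,0,0.0732,0.094,0,0,0,0,0.094,0,0,0,0]' | python3 nudge.py
python3 - <<'E'
from bench import robot, vision, sensors
import cv2,numpy as np
s=vision.snapshot("wrist"); o=sensors.get_obs()
cv2.imwrite("pics/w1.png",s["color"]); np.savez("w1.npz",**s)
print(s["fx"],s["cx"],s["cy"],s["extrinsics"].round(4).tolist(),o["tool_pos"],o["ee_rot"],o["joint_positions"])
E
```

```text
time: 1.18
tool_pos: [0.5337, 0.2474, 0.2038]
ee_rot: [-3.139, 0.001, 2.777]
wrist_force: [-1.2, -0.1, -0.2]
width: 0.094
finger_force: 0.0
time: 2.35
tool_pos: [0.5293, 0.2523, 0.205]
ee_rot: [-3.141, 0.0, 1.407]
wrist_force: [-0.2, -0.1, 0.7]
width: 0.0939
finger_force: 0.0
371.64829954431775 315.0796915848016 242.7222183481568 [[0.9865, -0.1637, -0.0015, -0.4812], [-0.1583, -0.9562, 0.2464, 0.299], [-0.0417, -0.2428, -0.9692, 0.4732], [0.0, 0.0, 0.0, 1.0]] [0.52936741 0.25226381 0.2051113 ] [-3.14081236e+00  2.15039189e-04  1.40691137e+00] [3.47914329e-01 1.69217878e-01 1.28019534e+00 1.96121508e-04
 1.69296506e+00 5.11823195e-01]
```

View pics/w1.png

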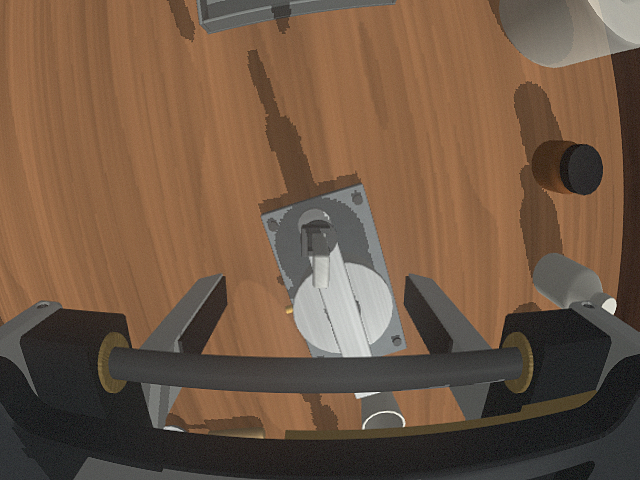

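The wrist view shows the lever top at about (320,287), midway between the fingertips at (222,277) and (412,277). The bar runs from (315,225) down to (360,390). I'll enlarge it to refine.

Run:
```python
import cv2
a=cv2.imread("pics/w1.png")[190:310,250:410]
cv2.imwrite("pics/w1c.png",cv2.resize(a,(800,600),interpolation=cv2.INTER_CUBIC))
```

```text
(no output)
```

View pics/w1c.png

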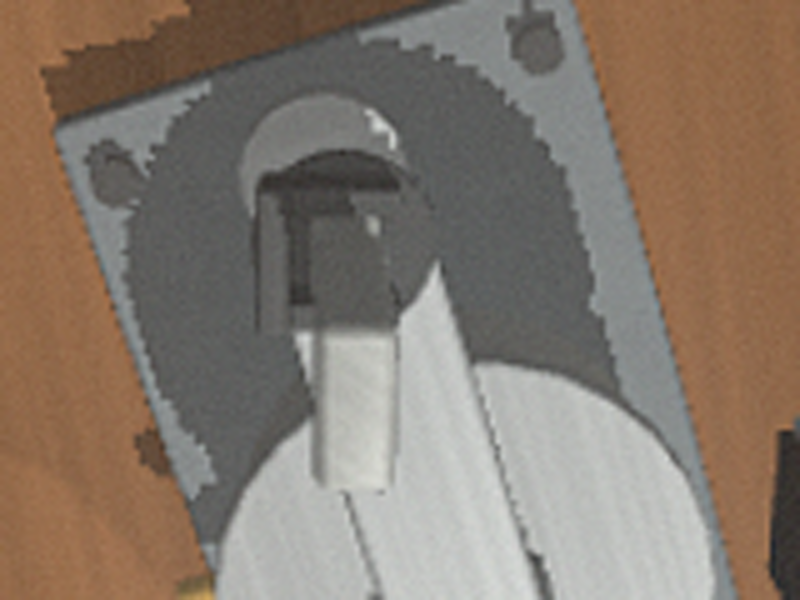

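Run:
```python
import numpy as np
s=np.load("w1.npz"); E=s["extrinsics"];R,t=E[:3,:3],E[:3,3]; f,cx,cy=s["fx"],s["cx"],s["cy"]
def W(x,y,z):
    u,v=250+x/5-.4,190+y/5-.4; d=np.array([u-cx,v-cy]); r=np.hypot(*d);th=r/f
    c=np.r_[d/r*np.sin(th),np.cos(th)]; o=-R.T@t; w=R.T@c; return (o+w*(z-o[2])/w[2])[:2].round(4)
P=[W(*q,.171) for q in [(320,332),(397,332),(392,490),(318,485)]]
print(P,np.mean(P,0))
for a,b in((0,3),(1,2)): d=P[a]-P[b]; print("y ang",np.arctan2(d[1],d[0])-np.pi/2)
a,b=W(440,265,.08),W(540,590,.08); d=b-a; print("bar",a,b,np.arctan2(d[1],d[0]))
a,b=W(60,130,.012),W(215,570,.012); d=b-a; print("base",np.arctan2(d[1],d[0]))
a,b=W(575,0,.012),W(735,600,.012); d=b-a; print("base",np.arctan2(d[1],d[0]))
```

```text
[array([0.5304, 0.2607]), array([0.5395, 0.2592]), array([0.5358, 0.2393]), array([0.527 , 0.2414])] [0.533175 0.25015 ]
y ang -0.17437660339166228
y ang -0.18383050047755956
bar [0.5475 0.2428] [0.5565 0.1803] -1.4277794518301494
base -1.43362934264601
base -1.435952206452915
```

To row units: 0.017 rad is 0.0108.

```bash
echo '[0.094,-0.0015,0.003,0.022,0.0108,0.094,0,0,0.023,0,0.094,0,0,0.023,0,0.094,0,0,0,0,0.03,0,0,0,0,0.03,0,0,0,0,0.03,0,0,0,0,0.03,0,0,0,0,0.03,0,0,0,0,0.03,0,0,0,0]' | python3 nudge.py && echo '[0,0,0,0,0,0,0,0,0,0,0,0,0,0,0,0,0,0,0,0]' | python3 nudge.py
```

```text
time: 3.23
tool_pos: [0.533, 0.2502, 0.1386]
ee_rot: [3.14, -0.001, 1.387]
wrist_force: [0.9, -0.1, 0.4]
width: 0.0573
finger_force: 0.0
time: 3.57
tool_pos: [0.5325, 0.25, 0.1374]
ee_rot: [-3.142, -0.0, 1.387]
wrist_force: [0.2, -0.7, 0.0]
width: 0.0306
finger_force: 0.0
```

```bash
echo '[0,0,0,0,0,0,0,0,0,0,0,0,0,0,0,0,0,0,0,0,0,0,0,0,0,0,0,0,0,0]' | python3 nudge.py
```

```text
time: 4.07
tool_pos: [0.5318, 0.2502, 0.1374]
ee_rot: [-3.14, 0.0, 1.387]
wrist_force: [-3.2, 0.8, 1.5]
width: 0.0099
finger_force: 29.9
```

To row units: 0.1 rad is 0.0637.

```bash
echo '[0,0,0,0,0.0637,0,0,0,0,0.0637,0,0,0,0,0.0637,0,0,0,0,0.0637,0,0,0,0,0.0637,0,0,0,0,0.0637,0,0,0,0,0.0637,0,0,0,0,0.0637,0,0,0,0,0.0637,0,0,0,0.001,0.0637,0,0,0,0,0.0637,0,0,0,0,0,0,0,0,0,0]' | python3 nudge.py && echo '[0,0,0,0,0.0318,0,0,0,0,0.0318,0,0,0,0,0,0,0,0,0,0]' | python3 nudge.py
python3 -c "
from bench import robot, vision, sensors
print(sensors.get_obs()['wrist_torque'])"
```

```text
time: 5.15
tool_pos: [0.5315, 0.2504, 0.1362]
ee_rot: [-3.14, 0.002, 0.289]
wrist_force: [-3.8, 1.1, 1.0]
width: 0.01
finger_force: 30.0
time: 5.48
tool_pos: [0.5316, 0.2504, 0.1361]
ee_rot: [-3.141, 0.002, 0.19]
wrist_force: [-5.1, 1.4, 0.5]
width: 0.0099
finger_force: 30.0
[ 0.50800125  1.30395819 -0.01081776]
```

To row units: 0.04 rad is 0.0255.

```bash
for i in 1; do echo '[0,0,0,0,0.0255,0,0,0,0,0,0,0,0,0,0]' | python3 nudge.py; python3 -c "
from bench import robot, vision, sensors
print(sensors.get_obs()['wrist_torque'])"; echo '[0,0,0,0,0.0255,0,0,0,0,0,0,0,0,0,0]' | python3 nudge.py; python3 -c "
from bench import robot, vision, sensors
print(sensors.get_obs()['wrist_torque'])"; done
```

```text
time: 5.73
tool_pos: [0.5316, 0.2504, 0.1361]
ee_rot: [-3.141, 0.002, 0.15]
wrist_force: [-5.7, 2.2, -0.1]
width: 0.0096
finger_force: 30.0
[0.51189939 1.32746876 0.0456772 ]
time: 5.98
tool_pos: [0.5316, 0.2503, 0.1361]
ee_rot: [-3.141, 0.002, 0.11]
wrist_force: [-5.0, 0.8, 0.1]
width: 0.0101
finger_force: 30.0
[0.41540407 1.26676448 0.29453758]
```

Torque rose at the stop, so the bolt is snug. Next I release, go behind the lever, and close the fingers.

```bash
echo '[0.05,0,0,0,0,0.05,0,0,0,0,0.05,0,0,0,0,0.05,0,0,0,0,0.05,0,0,0,0,0.05,0,0,0,0]' | python3 nudge.py && echo '[0.05,0,0,-0.025,0,0.05,0,0,-0.025,0,0.03,0,-0.018,0,0,0,0,-0.018,0,0,0,0,0,0,0,0,0,0,0,0,0,0,0,0,0,0,0,0,0,0,0,0,0,0,0,0,0,0,0,0,0,0,0,0,0,0,0,0,0,0,0,0,0,0,0]' | python3 nudge.py
python3 - <<'E'
from bench import robot, vision, sensors
import cv2,numpy as np
a=vision.snapshot("scene")["color"][95:215,320:440]; b=vision.snapshot("side")["color"][135:255,195:315]
f=lambda i:cv2.resize(i,(400,400),interpolation=cv2.INTER_CUBIC)
cv2.imwrite("pics/c2.png",np.hstack([f(a),f(b)]))
E
```

```text
time: 6.48
tool_pos: [0.5329, 0.2499, 0.1367]
ee_rot: [3.141, -0.001, 0.107]
wrist_force: [-0.1, -0.8, 0.2]
width: 0.0465
finger_force: 0.0
time: 7.57
tool_pos: [0.5287, 0.2857, 0.1865]
ee_rot: [-3.142, -0.0, 0.107]
wrist_force: [-0.4, 0.1, -0.4]
width: 0.0002
finger_force: 0.0
```

View pics/c2.png

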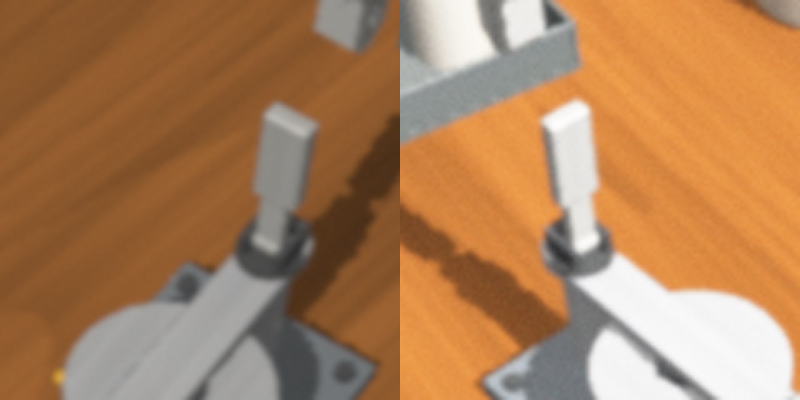

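The lever stands upright at (285,150) in the left half, its broad face square to the bar, so the bolt is snug. The closed fingertips are behind it at (350,30). Now I fold it.

```bash
echo '[0,0,0,0.018,0,0,0,0,0.017,0,0,0,0.009,0,0,0,0,0.0085,0,0,0,0,0.008,0,0,0,0,0.008,0.001,0,0,0,0.008,0.002,0,0,0,0.0075,0.003,0,0,0,0.007,0.004,0,0,0,0.0065,0.005,0,0,0,0,0,0]' | python3 nudge.py && echo '[0,0,0.006,0.0055,0,0,0,0.005,0.0065,0,0,0,0.004,0.007,0,0,0,0.0035,0.0075,0,0,0,0.002,0.008,0,0,0,0.0015,0.008,0,0,0,0,0,0,0,0,0,0,0]' | python3 nudge.py
```

```text
time: 8.58
tool_pos: [0.5359, 0.2218, 0.1362]
ee_rot: [3.14, -0.001, 0.105]
wrist_force: [1.6, 0.6, 1.5]
width: 0.0006
finger_force: 0.8
time: 9.25
tool_pos: [0.5383, 0.2009, 0.094]
ee_rot: [3.14, -0.001, 0.106]
wrist_force: [1.8, -1.6, 5.0]
width: 0.0007
finger_force: 3.0
```

```bash
echo '[0,0,0,0.001,0,0,0,0,0,0]' | python3 nudge.py && echo '[0,0,0,-0.03,0,0,0,0,-0.04,0,0,0,0,-0.04,0,0,0,0,0,0,0,0,0,0,0,0,0,0,0,0]' | python3 nudge.py
python3 - <<'E'
from bench import robot, vision, sensors
import cv2,numpy as np
a=vision.snapshot("scene")["color"][115:255,300:440]; b=vision.snapshot("side")["color"]
f=lambda i:cv2.resize(i,(400,400),interpolation=cv2.INTER_CUBIC)
cv2.imwrite("pics/c3.png",np.hstack([f(a),f(b[155:295,205:345])]))
E
```

```text
time: 9.42
tool_pos: [0.5384, 0.2009, 0.0936]
ee_rot: [3.14, -0.002, 0.107]
wrist_force: [0.6, -3.5, 8.9]
width: 0.0004
finger_force: 4.4
time: 9.92
tool_pos: [0.5366, 0.2019, 0.2006]
ee_rot: [-3.141, 0.004, 0.107]
wrist_force: [-0.4, 0.1, -0.7]
width: 0.0004
finger_force: 0.0
```

View pics/c3.png

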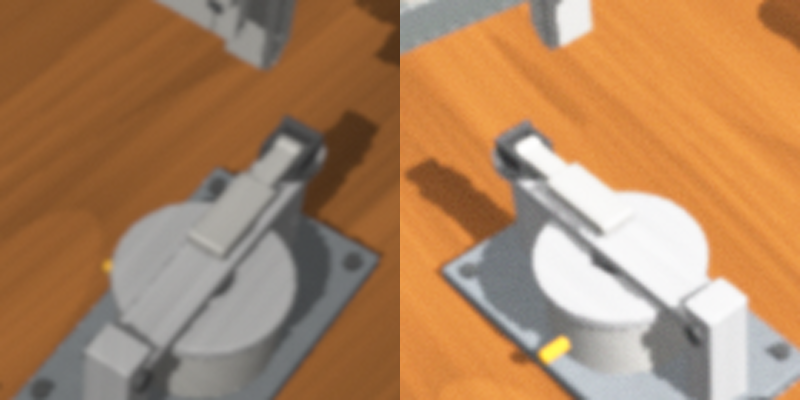

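The lever lies flat along the bar, parallel to its edges in both halves, and the gripper is clear above it.

```bash
python3 -c "
from bench import robot, vision, sensors
print(robot.close_job())"
```

```text
the job is handed in; nothing more can be done
None
```

The bolt of the clamp holding the cell is screwed in snug, its lever is folded flat along the bar, the empty clamp was not approached, and the job was handed in at about 10 s with the gripper clear (no verdict was returned).

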